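# Set the tray fence and tip the bearing rollers in

### The job

Slide the tray's fence by its yellow tab until its lane-side face lines up with the red mark, then swing the orange-knobbed clamp lever fully round to tight. Take the scoop by its handle, lower its spout to within about 5 cm of the lane floor before you tip it, tip all three rollers out so that they come to rest in the lane between wall and fence, then set the empty scoop back upright on its black mat and let go. The fence must stay on the mark and clamped; do not shift the green glass insulator.

Things in the scene. Friction and masses are not known exactly. Their poses are not given: they have to be found in the camera images.
- tray: Green steel inspection tray fixed to the table, 200 (x) x 230 (y) mm. Origin: centre of its underside, on the table; x points away from the robot at yaw 0, z up. Base plate 8 mm thick. The lane runs along x on its -y side. On the +y side the fence's flat slotted aluminium carriage slides along y under two bolts.
- lane_floor (a point): Point on the black lane floor, 8 mm above the table, tray x 0, y -59 mm. Lane: x from -88 to +88 mm, from the fixed wall's inner face at tray y -105 mm to the sliding fence's face. Fixed wall, 10 mm thick end walls and fence all reach 30 mm above the table.
- fence (a joint): Aluminium fence with slotted carriage, sliding along the tray's y. Value in m: 0 = lane 32 mm wide, grows as the fence moves to +y and the lane widens (lane = 32 mm + value), stop at 0.073. Stays where it is left; needs about 6 N to slide, equally so before and after clamping.
- fence_face (a point): Lane-side upper edge of the fence, near its far (+x) end, tray x +85 mm, 30 mm above the table. The edge to bring level in y with the red mark.
- fence_tab (a point): Grip point of the yellow upright tab on the fence carriage, for sliding it: 30 mm along tray x, 12 mm thick along tray y, upright from 14 to 62 mm above the table; this point is 46 mm above the table. Tray-frame x +45 mm, and 75 mm to +y of fence_face.
- mark (a point): Top of the red mark, a bar 6 mm wide in y, 24 mm long in x (tray x +89 to +113 mm), 6 mm high, on top of the tray's far (+x) end wall and running down its outside; this point 36 mm above the table. The middle of its width shows where the fence's lane-side face belongs. Its axes are parallel to the tray's.
- clamp (a joint): Clamp lever on the fence carriage, dark arm with orange upright knob. Value in rad: 0 to about 0.2 = loose (arm points to tray -x, towards the robot), grows clockwise seen from above, stop at 1.571 = fully tight (arm points to tray +y). Stays where left; turning takes about 1 N at the knob.
- clamp_knob (a point): On the axis of the lever's orange upright knob: round, 16 mm diameter, from 34 to 80 mm above the table; this point is 62 mm above the table and 60 mm from the pivot. The arm under it reaches up to 36 mm.
- clamp_pivot (a point): On the clamp lever's vertical pivot axis, 68 mm above the table: tray-frame x -40 mm, and 30 mm to +y of fence_face; travels with the fence.
- scoop: Loose blue scoop, 0.3 kg, 116 (x) x 74 (y) x 38 mm (walls 3 mm, inner width 68). Origin on its underside, z up; x from -53 to +63 mm. Floor 4 mm thick, flat from x -15 to +60; from there a 20 deg ramp rises 14 mm to the open spout lip at x -53 (facing the robot at yaw 0). It empties when tipped spout down about its y axis by about 40 deg. Black handle bar above.
- scoop_handle (a point): Grip point of the scoop's handle bar, near the loaded centre of mass in x: bar 83 mm along scoop x (from -20 to +63 mm), 12 mm thick in y, from 72 to 98 mm above the scoop's underside; this point at x +20, z 85 mm of the scoop. A post joins it to the back wall at x +53 to +63; the rest is clear below.
- scoop_lip (a point): Middle of the spout lip's upper edge: scoop x -53, y 0, z 18 mm. In the level scoop it is 18 mm above the underside.
- scoop_in (a point): Point in the scoop among the rollers: scoop x +25, y 0, z 15 mm.
- mat: Fixed black rubber mat, 180 (x) x 140 (y) mm, 3 mm thick, where the scoop stands. Origin: centre of its underside, on the table.
- roller1: Loose steel bearing roller, 22 mm diameter, 60 mm long along its y axis, about 0.15 kg; origin at its centre. Starts lying across the scoop with the other two.
- roller2: Loose steel bearing roller, 22 mm diameter, 60 mm long along its y axis, about 0.15 kg; origin at its centre. Starts lying across the scoop with the other two.
- roller3: Loose steel bearing roller, 22 mm diameter, 60 mm long along its y axis, about 0.15 kg; origin at its centre. Starts lying across the scoop with the other two.
- insulator: Bystander to leave alone: stubby green glass insulator standing on the table, 68 mm diameter, 85 mm high. Origin: centre of underside.
Not all that is in view belongs to the job. What is meant by the mat is not blue, and is the larger of those in its own colour. Leave any pink look-alike of the scoop alone.

How it is judged (in metres and radians):
On the way, in this order (a step that is already met when the one before it is completed fails the run):
1. the fence face is at the red mark (within 5 mm) (y of fence_face in the frame of mark between -0.005 and 0.005 m), for 0.2 s.
2. the clamp lever is turned tight (over 1.35 rad) with the fence at the mark (all of step 1 and value of joint clamp above 1.35 rad), for 0.2 s.
3. the scoop, level within about 17 deg and with all three rollers in it, has its lip over the lane, at most 65 mm above the lane floor (angle between scoop's own z axis and vertical below 0.3 rad and distance between each of roller1, roller2, roller3 and scoop_in below 0.06 m and x of scoop_lip in the frame of tray between -0.088 and 0.088 m and y of scoop_lip in the frame of tray above -0.105 m and y of scoop_lip in the frame of fence_face below 0 m and height (world z) of scoop_lip below 0.073 m), for 0.1 s.
4. the scoop is tipped over 29 deg with its lip over the lane and at most 65 mm above its floor (angle between scoop's own z axis and vertical above 0.5 rad and height (world z) of scoop_lip below 0.073 m and x of scoop_lip in the frame of tray between -0.088 and 0.088 m and y of scoop_lip in the frame of tray above -0.105 m and y of scoop_lip in the frame of fence_face below 0 m), for 0.1 s.
At the end, for the whole second after the job is handed in: The three rollers rest down in the lane (centres under 42 mm; stacked is fine) between wall and fence; the fence face is within 5 mm of the red mark, the lever over 1.35 rad; the released scoop rests upright (within 4.5 deg) on the mat, origin within 55 mm of its centre (all of step 2 and x of roller1 in the frame of tray between -0.088 and 0.088 m and y of each of roller1, roller2, roller3 in the frame of tray above -0.105 m and y of each of roller1, roller2, roller3 in the frame of fence_face below 0 m and z of roller1 in the frame of tray between 0.01 and 0.042 m and linear speed of each of roller1, roller2, roller3 below 0.04 m/s and x of roller2 in the frame of tray between -0.088 and 0.088 m and z of roller2 in the frame of tray between 0.01 and 0.042 m and x of roller3 in the frame of tray between -0.088 and 0.088 m and z of roller3 in the frame of tray between 0.01 and 0.042 m and horizontal distance between scoop and mat below 0.055 m and height (world z) of scoop below 0.01 m and angle between scoop's own z axis and vertical below 0.08 rad and linear speed of scoop below 0.03 m/s); the robot touches nothing.
It fails at once if the scoop is tipped over 23 deg with a roller still in it while its lip is over 70 mm above the lane floor (angle between scoop's own z axis and vertical above 0.4 rad and height (world z) of scoop_lip above 0.078 m and distance between any of roller1, roller2, roller3 and scoop_in below 0.06 m).
It fails at once if the green insulator is moved by over 20 mm (distance of insulator from where it was at the start of the episode above 0.02 m).
It also fails if it takes over 72 s, if anything falls off the work surface, if the arm or the gripper's body presses on something with over 40 N, if the wrist force passes 120 N, or if a joint passes its speed limit or range.

### The arm

A 6-joint arm with a two-finger parallel gripper is mounted at the origin on the work surface. World frame = base frame: x ahead of the robot, y to its left, z up, the work surface at z = 0. Lengths are in mm, angles in rad, forces in N, time in s.
With the tool pointing down it reaches from about 325 to 1000 mm from the base axis. Payload 5.1 kg.
Tool frame: the origin (TCP) lies at the very end of the fingers, on their centre line; the grasp point (between the pads) lies 19 mm behind it; z points along the fingers, y is the direction in which the jaws open and shut (so a half turn about z gives the same grasp; the last joint's range is limited). The gripper opens to 85 mm and grips with 20 to 120 N. Pads are 22 mm wide; open, the fingers measure 114 mm over their backs; the gripper's body (76 mm by 85 mm) begins 54 mm behind the grasp point. The pads swing forward as they close: fully open they stand 13 mm farther back than shut.
Start: joints at [1.135, 0.124, 1.65, -0, 1.367, -0.083], TCP at [224.612, 609.946, 231.322] pointing down, gripper open.
Joint ranges: [-2.61, 2.61], [-1.02, 2.33], [0.03, 2.71], [-1.35, 4.49], [0.32, 2.68], [-2.91, 2.91]. Speed limits (rad/s): [2.57, 2.57, 3.14, 3.14, 3.14, 3.14].

### API

Orientations are given as a rotation vector (axis times angle).
In Python, from plant import bot, snapshot gives the robot as it stands. Calls block until the motion is done:
- bot.move_ptp(position, orientation): joint-space move of the TCP to a pose.
- bot.move_straight(position, frame=None, speed=150, f_stop=None): straight line of the TCP; frame=None keeps the orientation; speed is the mean speed in mm/s. With f_stop (N) it stops when the force on the tool has changed by that much, and returns True; else False.
- bot.move_joints(angles): joint-space move.
- bot.set_gripper(opening, grip_force=None): opening from 0.0 (shut) to 1.0 (fully open); grip_force is the grip in N (None keeps the last); returns when the fingers have stopped.
- bot.pause(seconds).
- bot.inverse_kinematics(position, orientation): joint angles nearest the present ones, or None.
- bot.state(): the state.
- snapshot(name): name is "side" or "top" or "wrist"; returns a dict with "color" (400x640x3 uint8, blue, green, red), "fx", "fy", "cx", "cy" (pixels), "R" (3x3) and "t" (3): a world point X has camera coordinates R X + t. Camera axes: x right, y down, z forward; pixel columns grow to the right and rows downward; lengths in mm; the calibration is good to about 2 mm. A picture is of the moment at which its call begins. There is no depth.
A pose or a line that the arm cannot do raises bot.Unreachable and nothing moves.
- bot.hand_in(): hands the job in, once; it reports no verdict.
The state is a dict: "clock": time; "joints": joint angles; "dq": joint speeds; "joint_efforts": joint torques, N m; "tcp_pos": TCP position; "eef_rot": TCP orientation; "contact_force": force on the tool from outside, world axes, zero at the start; "torque": the same for the moment, N m; "width": opening from 0.0 (shut) to 1.0 (fully open).
Only numpy, scipy, OpenCV 4.12 (cv2) and the standard library are available. Lean on these libraries where they do the work, as an engineer would, in place of code of your own. Each camera call takes 0.05 s, during which the arm holds its last target.

## Working session

There is one attempt and no reset: what is moved stays moved. The work goes in short steps, each a Python script; the robot and the scene stay as the last script left them, time stands still between calls to the robot, and variables do not carry over. Pictures are saved under pics/ and viewed, and the job is handed in when it is done.

```bash
ls; mkdir -p pics
python3 - <<'E'
from plant import bot, snapshot
import cv2,pickle
for n in ["side","top","wrist"]:
    s=snapshot(n); cv2.imwrite(f"pics/{n}0.png",s["color"]); pickle.dump(s,open(f"{n}0.pkl","wb"))
    print(n,s["fx"],s["R"],s["t"])
print(bot.state())
E
```

```text
pics
side 402.0879662045744 [[ 0.99955482 -0.02981014  0.00122791]
 [-0.01562184 -0.55798757 -0.82970225]
 [ 0.0254187   0.82931371 -0.55820486]] [-475.09140044   54.78107084  985.96192603]
top 395.116999762341 [[-0.01350686 -0.99988669  0.00664616]
 [-0.99607757  0.01287352 -0.08754283]
 [ 0.08744735 -0.00780252 -0.99613859]] [-19.658451   509.51168258 929.91484228]
wrist 331.0711637757355 [[ 0.34529581  0.93849161 -0.0020751 ]
 [ 0.89264403 -0.32774301  0.30946916]
 [ 0.28975411 -0.10871073 -0.95090722]] [-648.57300038  -39.24685503  379.85733907]
{'clock': 0.15, 'joints': array([ 1.13540514e+00,  1.24381145e-01,  1.65138442e+00, -7.83098719e-06,
        1.36749020e+00, -8.25899629e-02]), 'dq': array([-0.0006641 , -0.00106611, -0.00582567,  0.00012523, -0.00105139,
        0.00042253]), 'joint_efforts': array([ 1.52883371e-03, -4.24226868e+01, -3.66014564e+01, -2.34632341e-05,
        4.64532626e-03,  1.16042617e-05]), 'tcp_pos': array([224.41236285, 609.51868835, 230.30441327]), 'eef_rot': array([-5.51233178e-01, -3.09242794e+00,  2.52802281e-03]), 'contact_force': array([ 1.03585325, -0.29183035, -0.2999813 ]), 'torque': array([-0.02145611, -0.01633387,  0.02847427]), 'width': 0.9990305630368259}
```

View pics/side0.png

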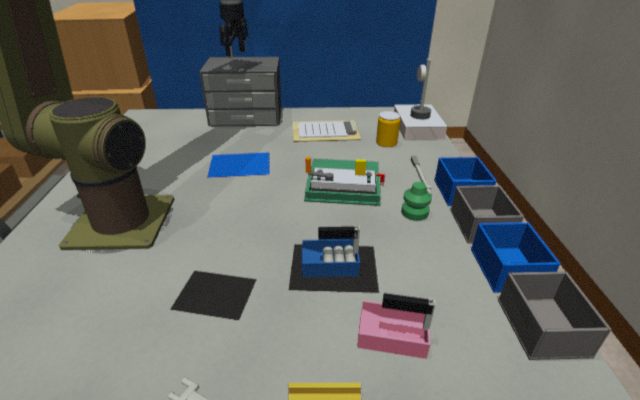

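View pics/top0.png

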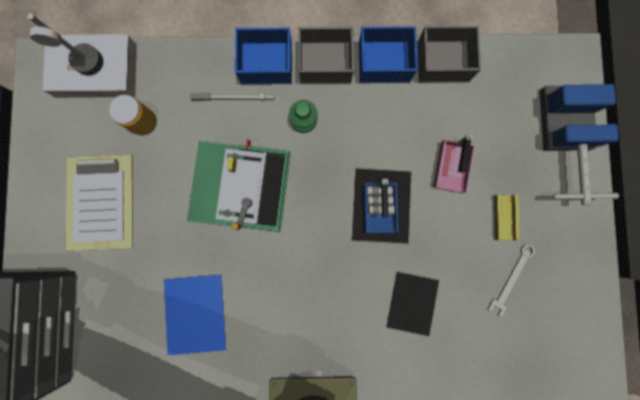

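View pics/wrist0.png

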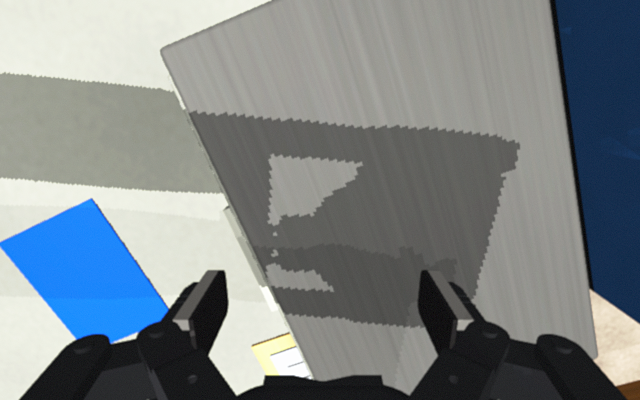

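The top view shows the tray at about (240,185), the scoop on the larger black mat at (382,205), and the insulator at (303,115). The blue mat, the small black mat and the pink scoop are decoys. Next I'll enlarge the crops.

```bash
cat > h.py <<'E'
import numpy as np,cv2,pickle
from scipy.spatial.transform import Rotation as Ro
def back(s,u,v,z):
    d=s["R"].T@np.array([(u-s["cx"])/s["fx"],(v-s["cy"])/s["fy"],1.]); o=-s["R"].T@s["t"]
    return o+d*(z-o[2])/d[2]
def proj(s,X):
    c=s["R"]@np.asarray(X,float)+s["t"]; return np.array([s["fx"]*c[0]/c[2]+s["cx"],s["fy"]*c[1]/c[2]+s["cy"]])
def crop(s,name,u0,v0,u1,v1,k,pts=()):
    im=cv2.resize(s["color"][v0:v1,u0:u1],None,fx=k,fy=k,interpolation=cv2.INTER_CUBIC)
    for p in pts: cv2.circle(im,(int((p[0]-u0+.5)*k),int((p[1]-v0+.5)*k)),3,(255,0,255),1)
    for u in range(u0-u0%10+10,u1,10):
        cv2.line(im,((u-u0)*k,0),((u-u0)*k,6),(0,0,255),1)
        if u%20==0: cv2.putText(im,str(u),((u-u0)*k,16),0,.35,(0,0,255))
    for v in range(v0-v0%10+10,v1,10):
        cv2.line(im,(0,(v-v0)*k),(6,(v-v0)*k),(0,0,255),1)
        if v%20==0: cv2.putText(im,str(v),(8,(v-v0)*k),0,.35,(0,0,255))
    cv2.imwrite(f"pics/{name}.png",im)
E
python3 - <<'E'
from h import *
s=pickle.load(open("top0.pkl","rb"))
crop(s,"top0a",185,135,295,235,7)
crop(s,"top0b",350,160,415,250,6)
s=pickle.load(open("side0.pkl","rb"))
crop(s,"side0a",285,130,445,300,4)
E
```

```text
(no output)
```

View pics/top0a.png

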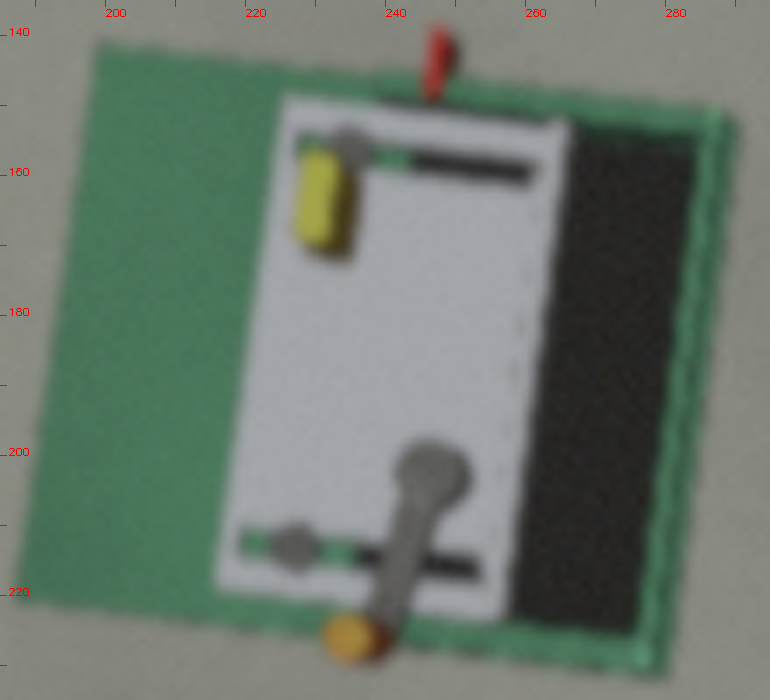

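View pics/top0b.png

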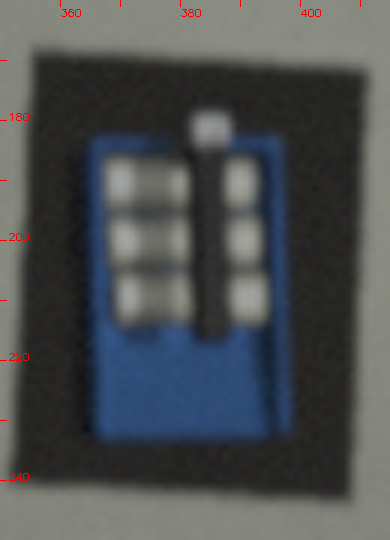

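View pics/side0a.png

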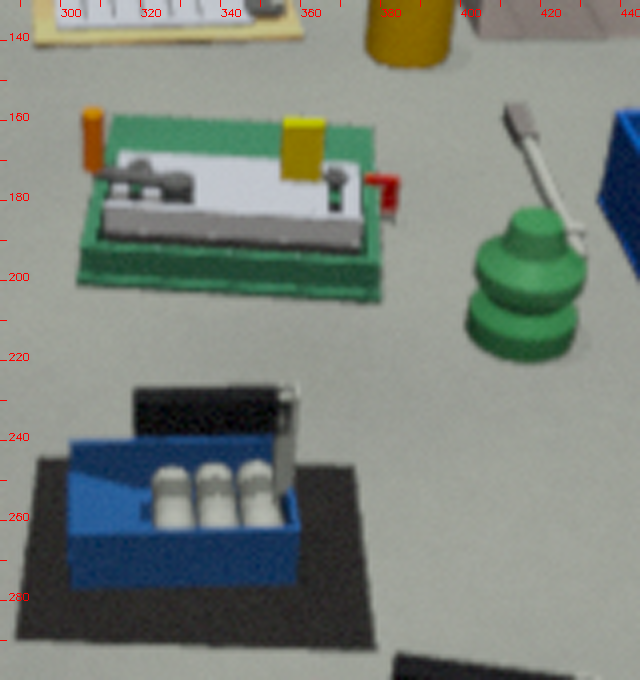

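Run:
```python
from h import *
np.set_printoptions(precision=1,suppress=True)
s=pickle.load(open("top0.pkl","rb"))
for n,u,v,z in [("TL",198.5,141,30),("TL8",198.5,141,8),("TR30",289.5,150.5,30),("BL30",187,221,30),("BL8",187,221,8),("BR30",279,232,30),("markfar",247.5,139.8,36),("marknear",246.5,149,36),("fenceTop",266,153.2,30),("fenceBot",257,223.5,30),("knob",234,226.5,80),("pivot",246,203,45),("tab",230.5,164,62),("ins",303,116,85)]:
    print(n,back(s,u,v,z))
for n,u,v,z in [("matTL",355.5,169,3),("matTR",411,172,3),("matBR",408,243,3),("matBL",352,240,3),("scTL",365,183,38),("scTR",397,183,38),("scBR",397.5,232,38),("post",385,181.5,98),("bar_end",385,216.5,98)]:
    print(n,back(s,u,v,z))
w=pickle.load(open("wrist0.pkl","rb"))
o=-w["R"].T@w["t"]; T=Ro.from_rotvec([-5.51233178e-01, -3.09242794e+00,  2.52802281e-03]).as_matrix()
print(o,T.T@(o-np.array([224.4,609.5,230.3])),"R_cam_in_tool\n",T.T@w["R"].T, np.linalg.det(T))
```

```text
TL [667.9 269.2  30. ]
TL8 [673.5 276.    8. ]
TR30 [641.9  49.3  30. ]
BL30 [474.5 293.9  30. ]
BL8 [475.6 301.2   8. ]
BR30 [445.5  75.4  30. ]
markfar [667.9 149.7  36. ]
marknear [645.4 152.   36. ]
fenceTop [635.9 106.1  30. ]
fenceBot [466.4 127.6  30. ]
knob [458.1 171.5  80. ]
pivot [514.2 151.2  45. ]
tab [604.2 184.4  62. ]
ins [709.4  13.8  85. ]
matTL [ 599.5 -112.1    3. ]
matTR [ 590.2 -249.8    3. ]
matBR [ 415.  -236.6    3. ]
matBL [424.2 -99.9   3. ]
scTL [ 559.1 -130.7   38. ]
scTR [ 558.2 -207.1   38. ]
scBR [ 441.6 -204.7   38. ]
post [ 553.4 -168.3   98. ]
bar_end [ 475.2 -166.1   98. ]
[148.9 637.1 372. ] [  80.4   -0.4 -141.7] R_cam_in_tool
 [[ 0.  -1.  -0.3]
 [ 1.   0.  -0. ]
 [ 0.  -0.3  1. ]] 1.0000000000000004
```

```bash
cat >> h.py <<'E'
def down(yaw_deg,tilt_deg=0):
    """tool z down, tool x at yaw_deg+180 (towards robot for yaw 0), jaws along local y; tilt>0: spout(-x)side down"""
    c=Ro.from_euler('z',yaw_deg,degrees=True)*Ro.from_euler('y',-tilt_deg,degrees=True)*Ro.from_matrix(np.array([[-1,0,0],[0,1,0],[0,0,-1.]]).T)
    return c.as_rotvec()
E
python3 - <<'E'
from h import *
from plant import bot,snapshot
yaw=-7.6
p=np.array([559,175.5,0])+Ro.from_euler('z',yaw,degrees=True).apply([-50,0,0])+[0,0,210]
print(down(yaw),bot.inverse_kinematics(p,down(yaw)),bot.inverse_kinematics(p,down(yaw-90)))
bot.move_ptp(p,down(yaw))
s=snapshot("wrist"); pickle.dump(s,open("w1.pkl","wb")); cv2.imwrite("pics/w1.png",s["color"])
st=bot.state(); print(st["clock"],st["tcp_pos"])
E
```

```text
[0.2082056  3.13468576 0.        ] [ 2.44083793e-01 -1.03767407e-01  1.91583879e+00 -4.44089210e-16
  1.32952127e+00 -1.19406751e+00] [ 0.24408379 -0.10376741  1.91583879  0.          1.32952127  0.37672882]
2.0667 [509.34555184 182.90595148 210.12355135]
```

View pics/w1.png

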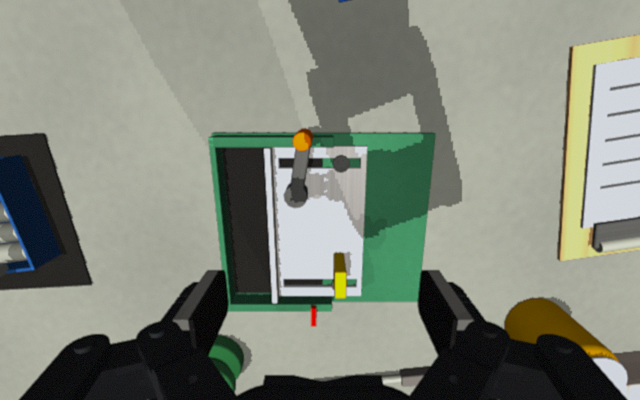

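Run:
```python
from h import *
s=pickle.load(open("w1.pkl","rb"))
crop(s,"w1a",205,230,365,335,5)
crop(s,"w1b",205,120,365,225,5)
```

```text
(no output)
```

View pics/w1a.png

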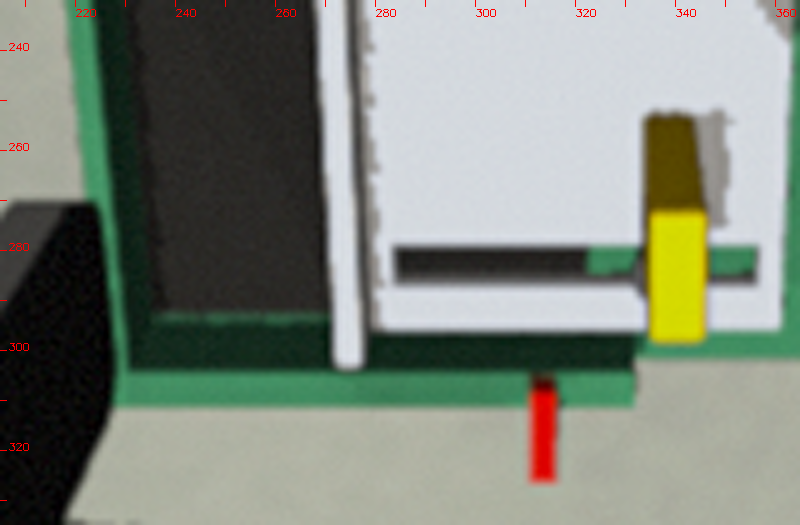

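View pics/w1b.png

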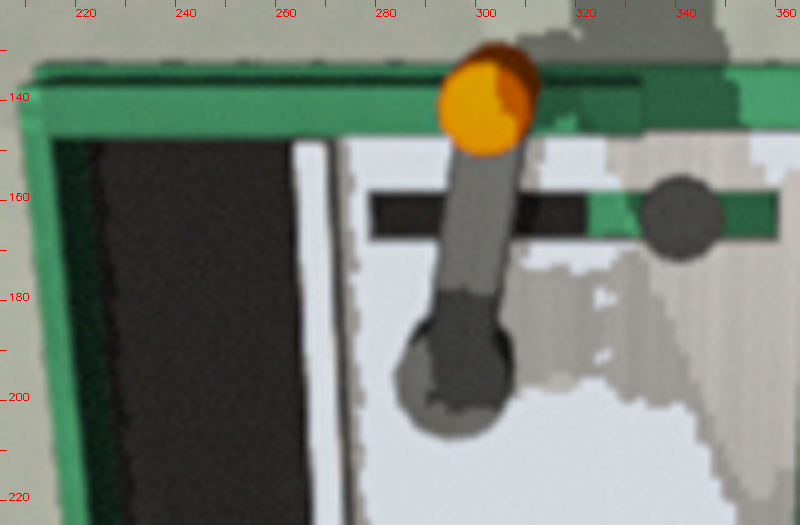

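Run:
```python
from h import *
np.set_printoptions(precision=1,suppress=True)
s=pickle.load(open("w1.pkl","rb"))
P={n:back(s,u-.5,v-.5,z) for n,u,v,z in [("fF",271.2,303.6,30),("fN",263.6,147.6,30),("mark",313.6,317.2,36),("tab",340.5,285.3,62),("knob",302,141.6,80),("piv",296,196,44),
 ("wFR",228.5,311,30),("wNR",209,135,30),("wFin",230.5,304,30)]}
d=P["fF"]-P["fN"]; yaw=np.degrees(np.arctan2(d[1],d[0])); e=P["wFR"]-P["wNR"]
print("yaw",yaw,np.linalg.norm(d),np.degrees(np.arctan2(e[1],e[0])),np.linalg.norm(e))
R=Ro.from_euler('z',-yaw,degrees=True)
for n in P: print(n,P[n],R.apply(P[n]-P["fF"]))
```

```text
yaw -7.913198067278695 174.56951655243324 -7.179098157420567 196.25268477198577
fF [637.4 106.6  30. ] [0. 0. 0.]
fN [464.5 130.6  30. ] [-174.6    0.     0. ]
mark [657.2 152.2  36. ] [13.4 48.   6. ]
tab [605.  187.4  62. ] [-43.3  75.6  32. ]
knob [458.4 172.1  80. ] [-186.3   40.2   50. ]
piv [512.7 155.7  44. ] [-130.3   31.5   14. ]
wFR [640.7  56.7  30. ] [ 10.1 -49.    0. ]
wNR [445.9  81.2  30. ] [-186.1  -51.5    0. ]
wFin [631.9  60.9  30. ] [  0.8 -46.    0. ]
```

Run:
```python
from h import *
from plant import bot,snapshot
np.set_printoptions(precision=1,suppress=True)
yaw=-7.6; R=Ro.from_euler('z',yaw,degrees=True); r=down(yaw)
t=np.array([605,187.2,0])
bot.move_ptp(t+[0,0,110],r)
bot.set_gripper(0.6,60)
bot.move_straight(t+[0,0,28],speed=100)
bot.set_gripper(0.0,60)
st=bot.state(); print(st["clock"],st["tcp_pos"],st["contact_force"],st["width"])
g=st["tcp_pos"]+R.apply([0,47.5,0]); 
bot.move_straight(g,speed=60)
st=bot.state(); print(st["clock"],st["tcp_pos"],st["contact_force"])
s=snapshot("wrist"); pickle.dump(s,open("w2.pkl","wb")); cv2.imwrite("pics/w2.png",s["color"])
s=snapshot("top"); pickle.dump(s,open("t2.pkl","wb")); crop(s,"t2",185,130,295,235,7)
```

```text
4.5083 [605.5 187.4  28.9] [-0.7  0.1  3.7] 0.1293297532838286
5.4583 [611.6 233.7  28.9] [-2.6 -5.5  3.6]
```

View pics/w2.png

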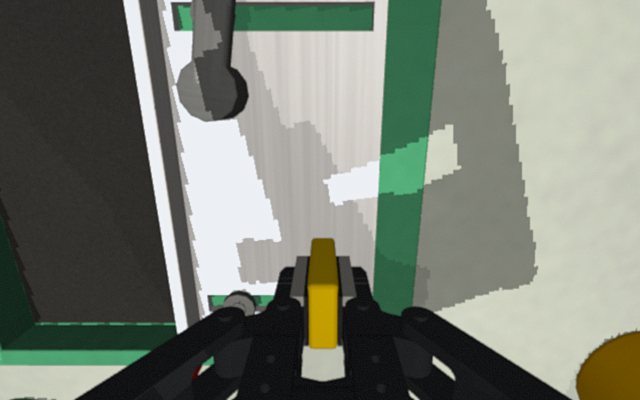

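View pics/t2.png

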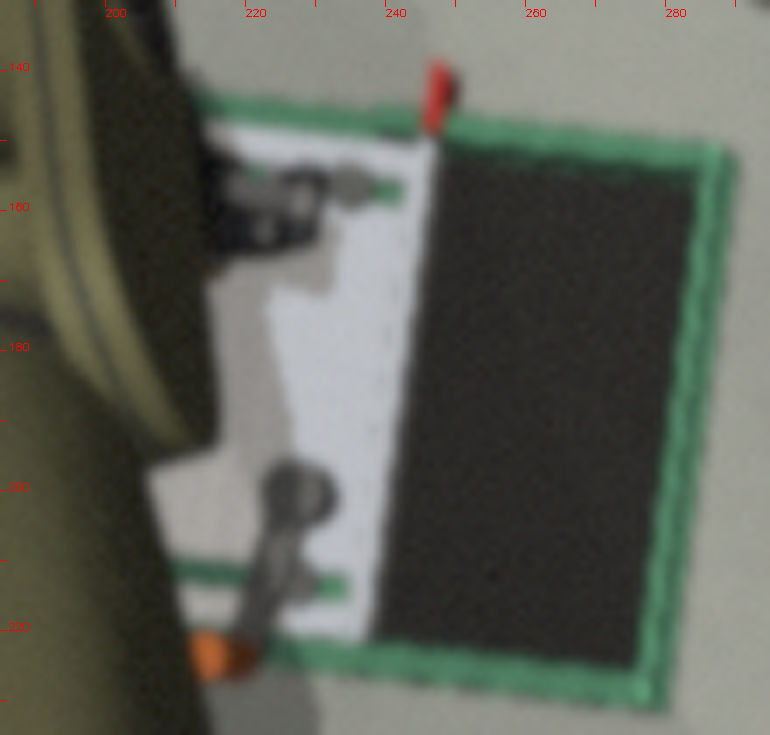

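The fence face now ends at the mark, at about (246.5,151) in the top view. I'll release, rise and measure it from above.

Run:
```python
from h import *
from plant import bot,snapshot
np.set_printoptions(precision=1,suppress=True)
yaw=-7.6; R=Ro.from_euler('z',yaw,degrees=True); r=down(yaw)
bot.set_gripper(0.5)
p=bot.state()["tcp_pos"]
bot.move_straight(p+[0,0,80],speed=200)
q=np.array([540,190,180.]); bot.move_ptp(q,r)
s=snapshot("wrist"); pickle.dump(s,open("w3.pkl","wb")); cv2.imwrite("pics/w3.png",s["color"])
print(bot.state()["clock"])
crop(s,"w3a",200,200,360,320,5)
crop(s,"w3b",200,80,360,200,5)
```

```text
7.0833
```

View pics/w3.png

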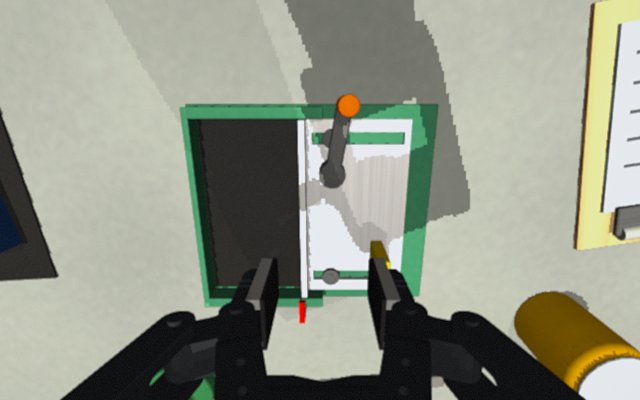

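View pics/w3a.png

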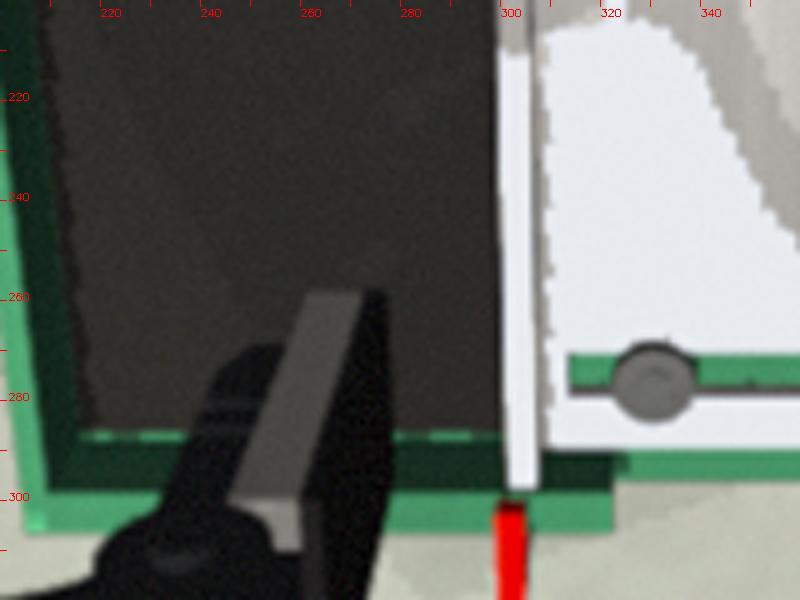

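Run:
```python
from h import *
np.set_printoptions(precision=1,suppress=True)
s=pickle.load(open("w3.pkl","rb"))
im=s["color"].astype(int); m=(im[...,2]>150)&(im[...,1]<60)&(im[...,0]<60); m[:290]=0
for v in range(300,326,3):
    u=np.where(m[v,280:330])[0]+280
    if len(u): print(v,u.min(),u.max())
crop(s,"w3c",280,280,330,330,12)
R=Ro.from_euler('z',7.6,degrees=True)
F=back(s,300.9,297.5,30); N=back(s,297.5,120,30); print(N)
k=back(s,348,105,80)
print(F,k,R.apply(k-F))
for v in(305,311,317):
  u=np.where(m[v,280:330])[0]+280
  M=back(s,u.mean(),v,36); print(M,R.apply(M-F))
d=F-back(s,300-1.5,210,30); print(np.degrees(np.arctan2(d[1],d[0])))
```

```text
303 299 304
306 300 304
309 300 304
312 300 304
315 300 304
318 300 304
321 300 303
[472.  176.9  30. ]
[643.9 153.3  30. ] [464.6 217.2  80. ] [-186.2   39.6   50. ]
[648.7 153.6  36. ] [4.7 0.9 6. ]
[655.7 153.   36. ] [11.7  1.2  6. ]
[662.7 151.9  36. ] [18.8  1.1  6. ]
-7.400880278561773
```

View pics/w3c.png

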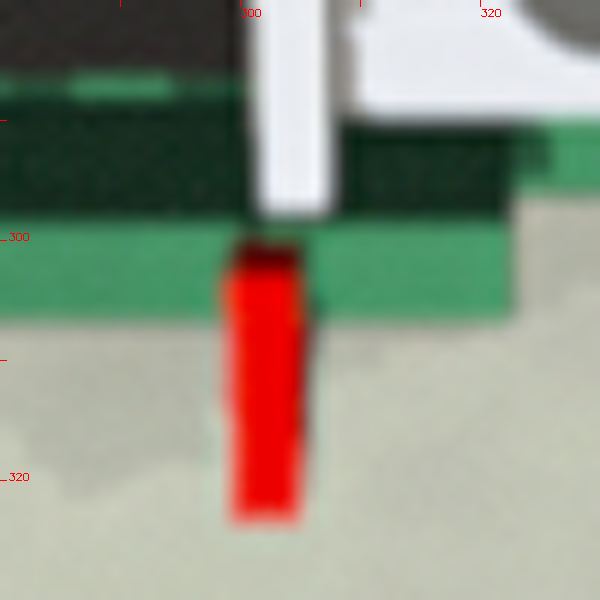

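View pics/w3b.png

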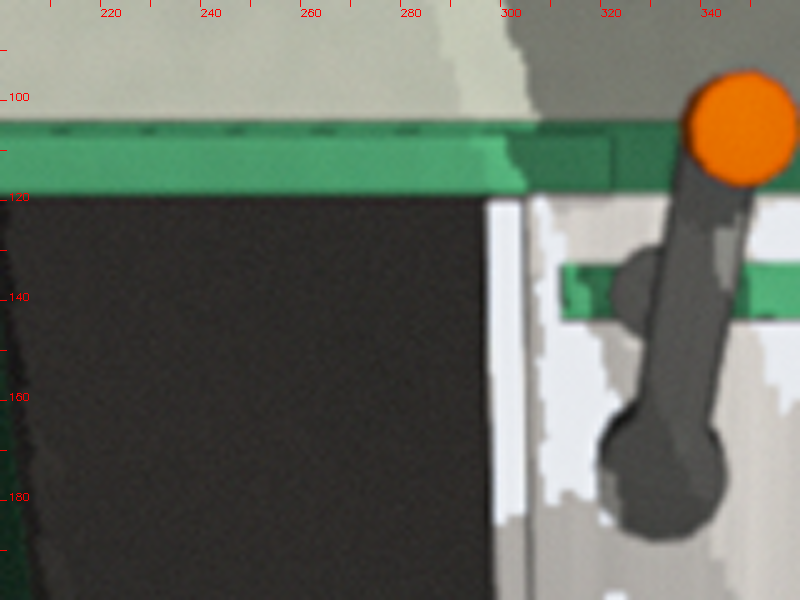

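Measured, the fence face is within about 1 mm of the mark. The knob is at (464.6,217.2), 60 mm from the pivot, at about 0.16 rad. Next I'll cage the knob and swing it.

Run:
```python
from h import *
from plant import bot,snapshot
np.set_printoptions(precision=1,suppress=True)
yaw=-7.6; R=Ro.from_euler('z',yaw,degrees=True)
F=np.array([643.9,153.3,0]); piv=F+R.apply([-127,30,0])
K=lambda a,z: piv+R.apply([-60*np.cos(a),60*np.sin(a),0])+[0,0,z]
O=lambda a: down(yaw-np.degrees(a))
a0=.16
print(bot.inverse_kinematics(K(a0,45),O(a0)),bot.inverse_kinematics(K(1.63,45),O(1.63)))
bot.move_ptp(K(a0,125),O(a0))
bot.set_gripper(.42)
bot.move_straight(K(a0,46),speed=120,f_stop=15)
bot.set_gripper(.28)
print(bot.state()["contact_force"],bot.state()["width"])
for a in np.linspace(a0,1.63,9)[1:]:
    bot.move_straight(K(a,46),O(a),speed=60)
    print(a.round(2),bot.state()["contact_force"])
bot.pause(.2)
bot.set_gripper(.42)
bot.move_straight(K(1.63,140),speed=200)
q=np.array([520,200,200.]); bot.move_ptp(q,down(yaw))
s=snapshot("wrist"); pickle.dump(s,open("w4.pkl","wb")); cv2.imwrite("pics/w4.png",s["color"])
print(bot.state()["clock"])
crop(s,"w4a",200,200,360,330,5)
```

```text
[ 0.3  0.   2.1 -0.   1.  -0.9] [ 0.4  0.2  1.9 -0.   1.   0.6]
[-0.1  0.2  0.3] 0.27782684302286076
0.34 [ 0.8 -0.5 -0.2]
0.53 [ 0.4 -0.4  1. ]
0.71 [ 0.  -0.6 -1. ]
0.9 [-0.4  0.2 -0.3]
1.08 [-0.2 -0.1 -0.3]
1.26 [ 0.5 -1.2 -0.2]
1.45 [-0.3 -0.7 -0.3]
1.63 [-0.4  0.4 -0.2]
14.2083
```

View pics/w4.png

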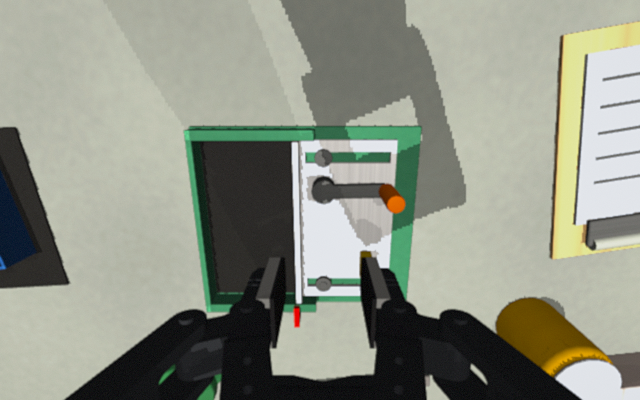

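View pics/w4a.png

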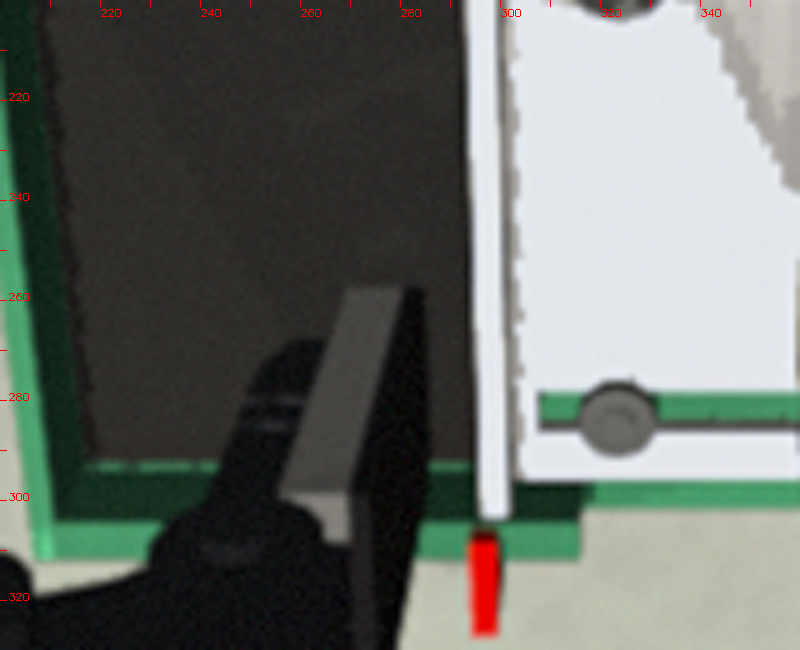

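Run:
```python
from h import *
np.set_printoptions(precision=1,suppress=True)
s=pickle.load(open("w4.pkl","rb"))
R=Ro.from_euler('z',7.6,degrees=True)
F=back(s,480/5+200-.5,519/5+200-.5,30); M=back(s,484.5/5+200-.5,588/5+200-.5,36); k=back(s,397,205,80)
piv=np.array([643.9,153.3,0])+R.inv().apply([-127,30,0])
r=R.apply(k-piv)
print(F,R.apply(M-F),r,np.arctan2(r[1],-r[0]))
# tray frame from wall outer corners & fence
print("wall outer far", back(s,209,311.5,30))
t=pickle.load(open("t2.pkl","rb"))
for n,u,v,z in [("TR30",289.5,150.5,30),("BR30",279,232,30)]: print(n,back(t,u,v,z))
# other: inner wall edges in w3
w=pickle.load(open("w3.pkl","rb"))
print("far wall R corner w3",back(w,205,306,30),"near R",back(w,181,105,30), "near L8",back(w,437.5,104,8))
```

```text
[643.7 153.2  30. ] [13.3  1.1  6. ] [-0.9 60.9 80. ] 1.5554506036301337
wall outer far [641.5  57.4  30. ]
TR30 [641.9  49.3  30. ]
BR30 [445.5  75.4  30. ]
far wall R corner w3 [640.9  54.8  30. ] near R [447.1  82.   30. ] near L8 [475.9 302.1   8. ]
```

Clamp reads about 1.56 rad and the fence is still about 1 mm from the mark. Next is the scoop.

Run:
```python
from h import *
from plant import bot,snapshot
bot.move_ptp([455,-167,240],down(-1.2))
s=snapshot("wrist"); pickle.dump(s,open("w5.pkl","wb")); cv2.imwrite("pics/w5.png",s["color"])
print(bot.state()["clock"])
```

```text
15.6583
```

View pics/w5.png

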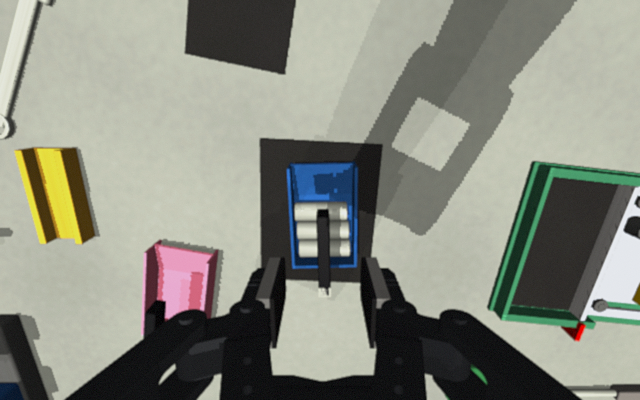

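Run:
```python
from h import *
s=pickle.load(open("w5.pkl","rb"))
crop(s,"w5a",255,130,390,300,4)
```

```text
(no output)
```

View pics/w5a.png

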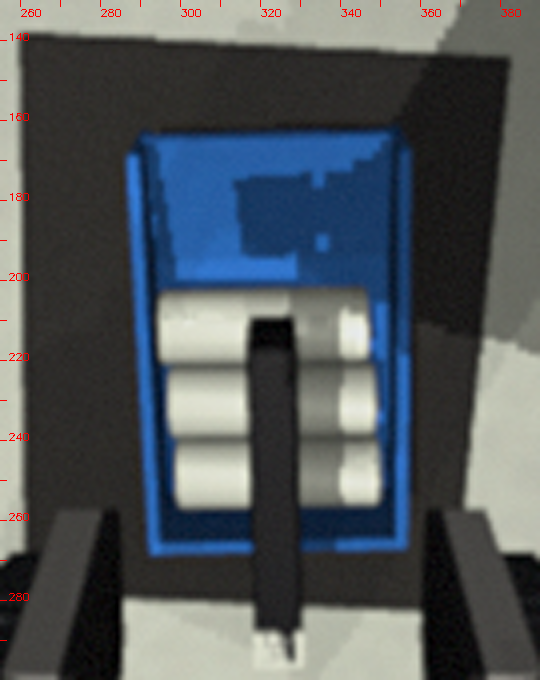

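Run:
```python
from h import *
np.set_printoptions(precision=1,suppress=True)
s=pickle.load(open("w5.pkl","rb"))
f=lambda x,y,z: back(s,x/4+255-.5,y/4+130-.5,z)
A=f(272,346,98);B=f(277,630,98);C=f(279,668,98); d=B-A; print(A,B,C,np.degrees(np.arctan2(d[1],d[0])))
L=[f(150,554,38),f(408,548,38),f(412,150,38),f(127,152,38)]
print(*L); 
e=L[0]-L[3];print(np.degrees(np.arctan2(e[1],e[0]))); e=L[1]-L[2];print(np.degrees(np.arctan2(e[1],e[0])))
m=[f(22,36,3),f(510,60,3),f(460,608,3),f(22+8,600,3)]; print(*m)
```

```text
[ 474.5 -167.    98. ] [ 548.1 -167.2   98. ] [ 558.7 -166.9   98. ] -0.20153293720992027
[ 558.8 -204.1   38. ] [ 558.4 -129.3   38. ] [ 441.9 -129.6   38. ] [ 440.9 -204.4   38. ]
0.14694481647617055
0.15123671745558168
[ 414.1 -236.2    3. ] [423.5 -98.6   3. ] [ 599.1 -108.6    3. ] [ 593.4 -247.7    3. ]
```

Run:
```python
from h import *
from plant import bot,snapshot
np.set_printoptions(precision=1,suppress=True)
r=down(-0.2); g=np.array([515.3,-167,69.])
bot.set_gripper(.5)
bot.move_ptp(g+[0,0,70],r)
bot.move_straight(g,speed=120,f_stop=15)
bot.set_gripper(0,120)
st=bot.state(); print(st["clock"],st["tcp_pos"],st["contact_force"],st["width"])
bot.move_straight(st["tcp_pos"]+[0,0,60],speed=60)
bot.pause(.2)
st=bot.state(); print(st["clock"],st["tcp_pos"],st["contact_force"],st["torque"],st["width"])
s=snapshot("side"); crop(s,"s6",270,150,430,300,5)
s=snapshot("wrist"); cv2.imwrite("pics/w6.png",s["color"])
```

```text
17.5667 [ 516.1 -167.    70.3] [-1.5  2.9  6.6] 0.11857088077642466
18.9417 [ 515.8 -166.8  129.9] [-0.5  1.4 -6.4] [0. 0. 0.] 0.11741250543330974
```

View pics/s6.png

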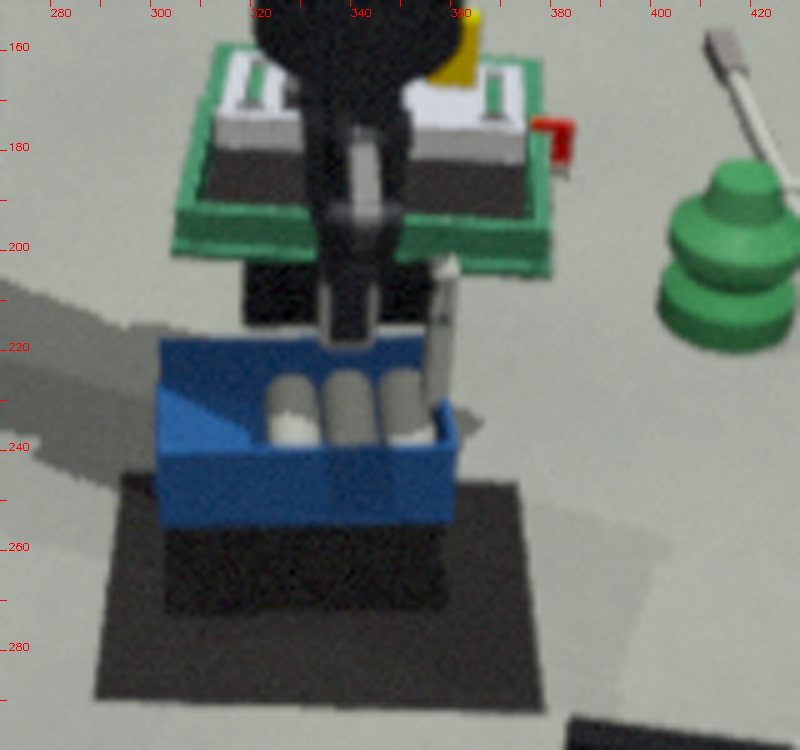

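View pics/w6.png

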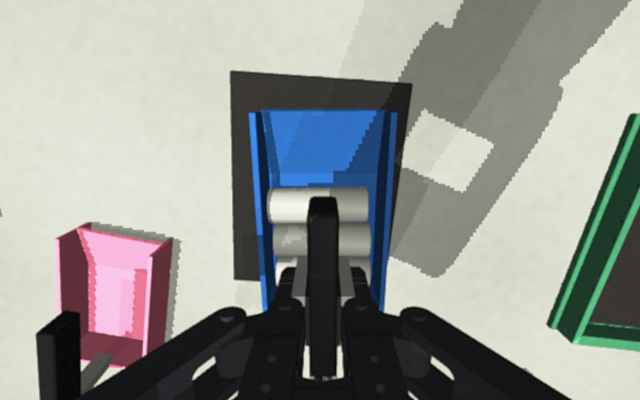

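The scoop hangs level with all three rollers in it. I'll plan the pour path and check IK first.

```bash
cat >> h.py <<'E'
YAW=-7.6; RT=Ro.from_euler('z',YAW,degrees=True); FF=np.array([643.9,153.3,0])
OFF=np.array([20.8,0,67.3])
def lane(X,Y,z): # tray x, y relative to fence face
    return FF+RT.apply([X-88,Y,0])+[0,0,z]
def scoop_tcp(lip,tilt,yaw=YAW):
    R=Ro.from_euler('z',yaw,degrees=True)*Ro.from_euler('y',-tilt,degrees=True)
    return lip+R.apply(OFF-np.array([-53,0,18])),down(yaw,tilt)
E
python3 - <<'E'
from h import *
from plant import bot
np.set_printoptions(precision=2,suppress=True)
for z,t in [(160,0),(64,0),(58,15),(52,30),(48,45),(45,55),(45,60)]:
    p,r=scoop_tcp(lane(5,-44,z),t); print(z,t,p,bot.inverse_kinematics(p,r))
E
```

```text
160 0 [628.96 110.9  209.3 ] [ 0.09  0.11  1.7  -0.    1.33 -1.35]
64 0 [628.96 110.9  113.3 ] [ 0.09  0.2   1.77 -0.    1.17 -1.35]
58 15 [613.82 112.92 124.72] [ 0.13  0.02  1.96 -0.08  0.91 -1.27]
52 30 [594.73 115.47 131.6 ] [ 0.17 -0.14  2.15 -0.25  0.64 -1.1 ]
48 45 [572.98 118.37 135.04] [ 0.23 -0.26  2.33 -0.69  0.41 -0.66]
45 55 [557.74 120.41 133.73] [ 0.28 -0.3   2.43 -1.32  0.34 -0.02]
45 60 [550.07 121.43 133.56] None
```

Run:
```python
from h import *
from plant import bot
np.set_printoptions(precision=2,suppress=True)
for X in (5,20,30):
  for z in(45,58):
   for yaw in (YAW,0,7):
    for t in (48,52):
     p,r=scoop_tcp(lane(X,-44,z),t,yaw); print(X,z,yaw,t,bot.inverse_kinematics(p,r))
```

```text
5 45 -7.6 48 [ 0.24 -0.27  2.36 -0.86  0.37 -0.49]
5 45 -7.6 52 [ 0.26 -0.29  2.4  -1.11  0.34 -0.23]
5 45 0 48 None
5 45 0 52 None
5 45 7 48 None
5 45 7 52 None
5 58 -7.6 48 [ 0.24 -0.29  2.35 -0.8   0.39 -0.55]
5 58 -7.6 52 [ 0.26 -0.31  2.4  -1.03  0.36 -0.32]
5 58 0 48 None
5 58 0 52 None
5 58 7 48 None
5 58 7 52 None
20 45 -7.6 48 [ 0.23 -0.23  2.33 -0.86  0.36 -0.49]
20 45 -7.6 52 [ 0.25 -0.25  2.38 -1.13  0.33 -0.23]
20 45 0 48 None
20 45 0 52 None
20 45 7 48 None
20 45 7 52 None
20 58 -7.6 48 [ 0.23 -0.26  2.33 -0.8   0.38 -0.56]
20 58 -7.6 52 [ 0.25 -0.28  2.37 -1.05  0.34 -0.31]
20 58 0 48 None
20 58 0 52 None
20 58 7 48 None
20 58 7 52 None
30 45 -7.6 48 [ 0.22 -0.21  2.31 -0.86  0.35 -0.5 ]
30 45 -7.6 52 None
30 45 0 48 None
30 45 0 52 None
30 45 7 48 None
30 45 7 52 None
30 58 -7.6 48 [ 0.22 -0.23  2.31 -0.8   0.37 -0.56]
30 58 -7.6 52 [ 0.24 -0.25  2.35 -1.05  0.33 -0.31]
30 58 0 48 None
30 58 0 52 None
30 58 7 48 None
30 58 7 52 None
```

Run:
```python
from h import *
from plant import bot,snapshot
np.set_printoptions(precision=2,suppress=True)
c=bot.state()["tcp_pos"]
bot.move_straight(c+[0,0,60],speed=150)
p,r=scoop_tcp(lane(5,-44,150),0)
bot.move_straight(p,r,speed=130)
p,r=scoop_tcp(lane(5,-44,62),0)
bot.move_straight(p,r,speed=70)
bot.pause(.3)
st=bot.state(); print(st["clock"],st["tcp_pos"],p,st["contact_force"])
s=snapshot("side"); crop(s,"s7",270,100,430,220,5)
s=snapshot("wrist"); cv2.imwrite("pics/w7.png",s["color"])
```

```text
23.7583 [629.06 110.93 111.57] [628.96 110.9  111.3 ] [-0.51 -0.35 -7.21]
```

View pics/s7.png

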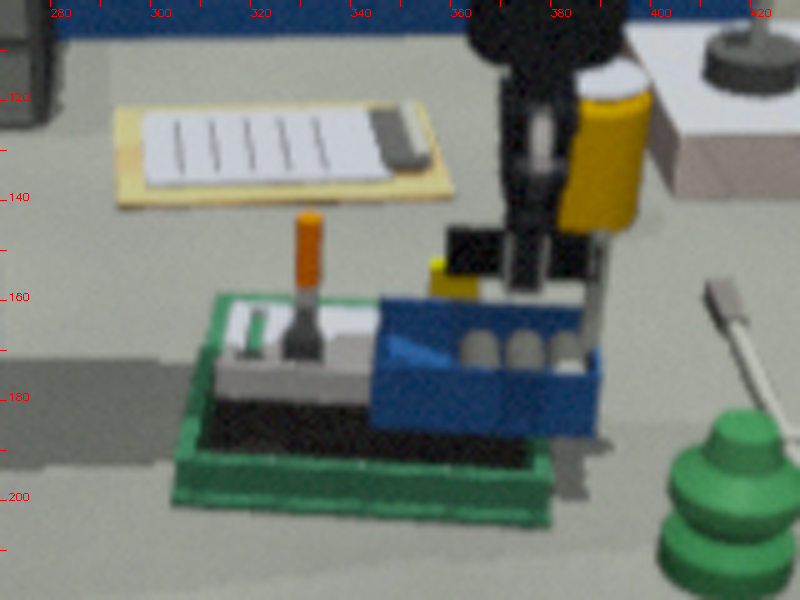

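View pics/w7.png

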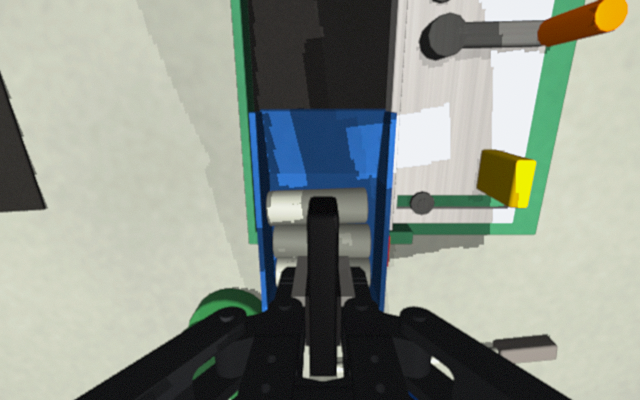

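The scoop is level over the lane with the lip at about 62 mm and the rollers inside. I'll tip it now.

Run:
```python
from h import *
from plant import bot,snapshot
np.set_printoptions(precision=2,suppress=True)
for z,t in [(58,10),(54,20),(50,30),(48,38),(47,45),(47,51)]:
    p,r=scoop_tcp(lane(5,-44,z),t); bot.move_straight(p,r,speed=35)
    st=bot.state(); print(t,st["clock"],st["contact_force"])
bot.pause(.6)
print(bot.state()["contact_force"])
s=snapshot("side"); crop(s,"s8",270,100,430,220,5)
s=snapshot("top"); crop(s,"t8",185,130,295,235,7)
```

```text
10 24.3667 [ 0.02  0.69 -7.53]
20 24.8917 [ 1.24 -0.07 -7.31]
30 25.4333 [ 1.58 -0.27 -6.31]
38 25.9167 [ 0.59  0.19 -3.18]
45 26.3667 [ 0.13 -0.63 -3.49]
51 26.8083 [ 0.13  0.3  -3.62]
[ 0.49  0.38 -3.07]
```

View pics/s8.png

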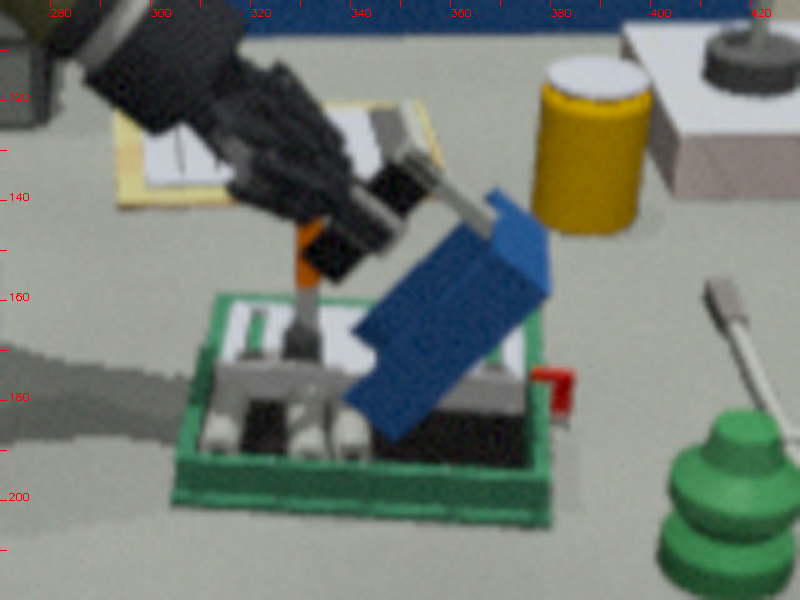

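View pics/t8.png

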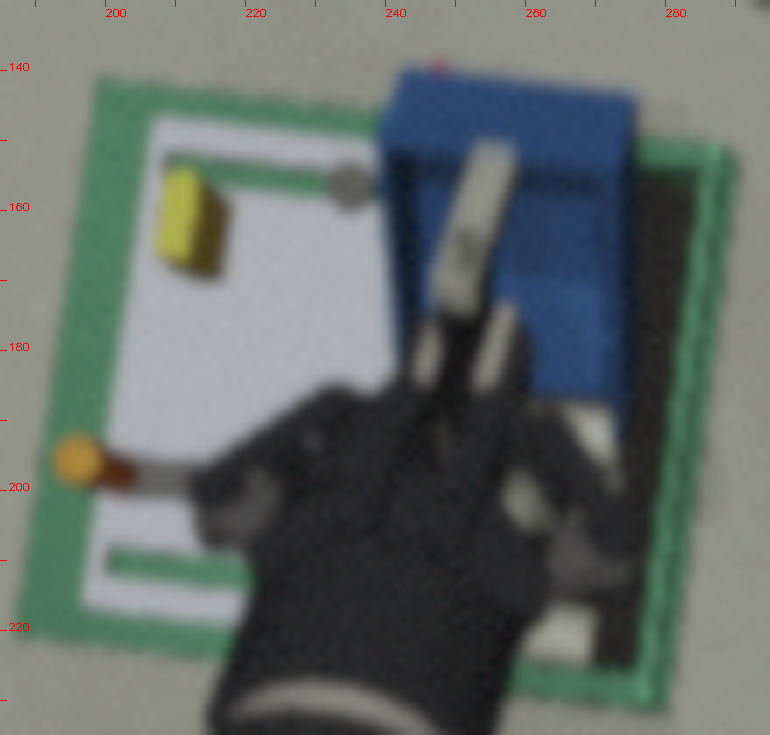

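All three rollers are in the lane and the scoop is empty. I'll raise it, level it and return it to the mat.

Run:
```python
from h import *
from plant import bot,snapshot
np.set_printoptions(precision=2,suppress=True)
p=bot.state()["tcp_pos"]
for z,t in [(90,45),(140,20),(150,0)]:
    p,r=scoop_tcp(lane(5,-44,z),t); bot.move_straight(p,r,speed=80)
g=np.array([518,-168.5,70.5]); r=down(-1)
bot.move_straight(g+[0,0,90],r,speed=200)
s=snapshot("top"); pickle.dump(s,open("t9.pkl","wb")); crop(s,"t9",185,130,295,235,7)
bot.move_straight(g+[0,0,15],speed=120)
s=snapshot("side"); crop(s,"s9",270,150,430,300,5)
st=bot.state(); print(st["clock"],st["tcp_pos"],st["contact_force"])
```

```text
32.075 [ 518.94 -168.86   86.74] [ 0.36 -0.5  -3.49]
```

View pics/t9.png

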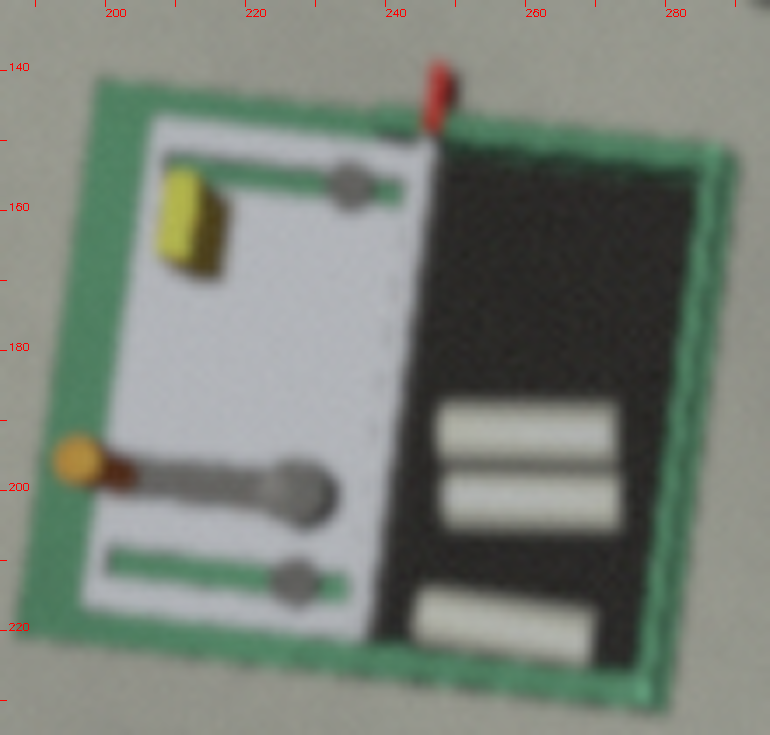

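View pics/s9.png

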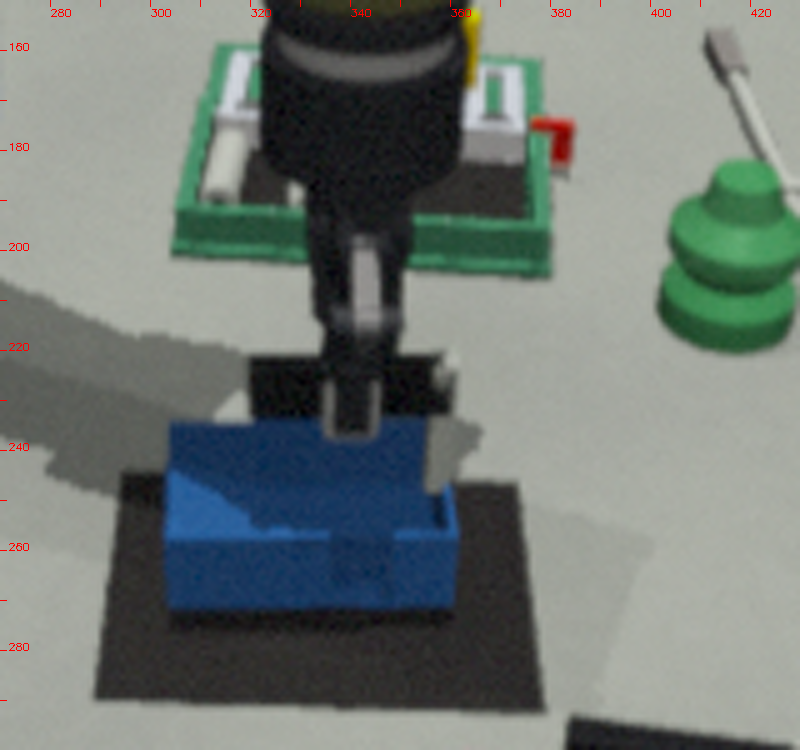

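The three rollers lie flat in the lane, with the fence and lever unchanged. The scoop is level over the mat, so I'll set it down.

Run:
```python
from h import *
from plant import bot,snapshot
np.set_printoptions(precision=2,suppress=True)
p=bot.state()["tcp_pos"]
print(bot.move_straight(np.array([518,-168.5,69.5]),speed=25,f_stop=5))
st=bot.state(); print(st["clock"],st["tcp_pos"],st["contact_force"])
bot.set_gripper(.45)
bot.pause(.2)
p=bot.state()["tcp_pos"]
bot.move_straight(p+[0,0,110],speed=150)
bot.move_ptp([400,-20,260],down(0))
bot.pause(.3)
s=snapshot("top"); pickle.dump(s,open("t10.pkl","wb")); crop(s,"t10",185,100,425,260,3)
s=snapshot("side"); crop(s,"s10",270,150,430,300,5)
print(bot.state()["clock"])
```

```text
True
32.6583 [ 517.49 -168.25   70.36] [-0.36  1.9   5.51]
35.3583
```

View pics/t10.png

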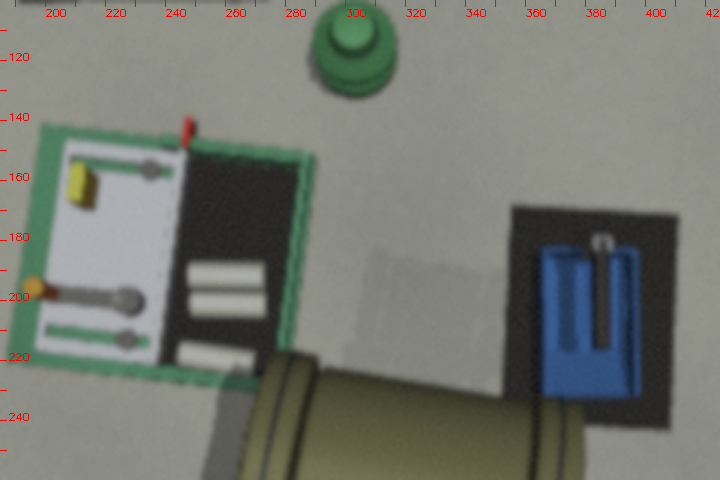

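View pics/s10.png

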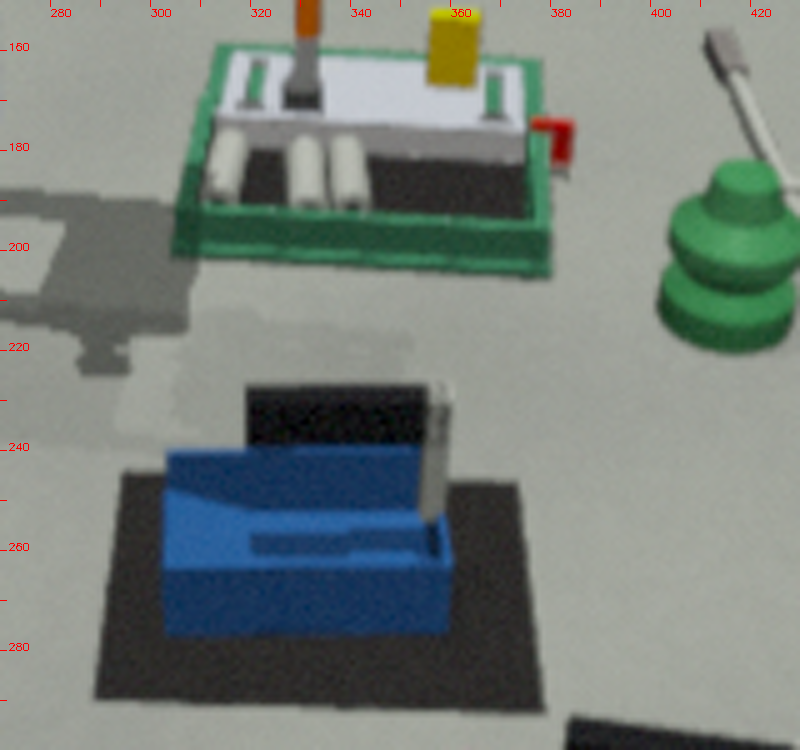

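The scoop stands upright and empty on the mat, and the rollers are at rest in the lane. The fence is at the mark, the lever is tight, and the insulator hasn't moved.

Run:
```python
from plant import bot
bot.hand_in(); print(bot.state()["clock"])
```

```text
the job is handed in; nothing more can be done
the job is handed in; nothing more can be done
```

The job is done and handed in at about 35 s on the clock, well under the 72 s limit. The hand-in reported no verdict, so everything below comes from my own checks.

- **Fence:** I slid it about 47 mm by the yellow tab. From the wrist camera, its face measured about 1 mm from the middle of the red mark, both before and after clamping.
- **Clamp:** I swung the lever round by its knob to about 1.56 rad. The last pictures show it unchanged.
- **Pour:** I carried the scoop level to the lane with its lip about 62 mm above the table (about 54 mm above the lane floor). I then tipped it to 51° while lowering the lip to about 47 mm. All three rollers lie flat in the lane between wall and fence.
- **Scoop:** It stands empty, upright and released on the larger black mat, about 10 mm from the mat's centre. The gripper is clear of everything.
- **Insulator:** I did not touch it, and in the side view it is at the same place after the pour as before.

One measurement disagreed. The top and wrist cameras put the lane's fixed wall up to about 6 mm apart. The lane was wide enough for this not to matter, and I positioned everything from the fence face instead.

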